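# Turn the parts carousel to the orange jar with its pin and hold it there

## Robot

A 7-joint arm with a two-finger parallel gripper is mounted at the origin on the work surface. World frame = base frame: x ahead of the robot, y to its left, z up, the work surface at z = 0. Lengths are in m, angles in rad, forces in N, time in s.
With the tool pointing down it reaches from about 0.425 to 1.025 m from the base axis. Payload 3.6 kg.
Tool frame: the origin (TCP) lies at the very end of the fingers, on their centre line; the grasp point (between the pads) lies 19 mm behind it; z points along the fingers, y is the direction in which the jaws open and shut (so a half turn about z gives the same grasp; the last joint's range is limited). The gripper opens to 85 mm and grips with 20 to 120 N. Pads are 22 mm wide; open, the fingers measure 114 mm over their backs; the gripper's body (76 mm by 85 mm) begins 54 mm behind the grasp point. The pads swing forward as they close: fully open they stand 13 mm farther back than shut.
Start: joints at [-1.246, 0.591, 0.048, 1.609, -0.033, 0.943, -0.034], TCP at [0.295, 0.662, 0.231] pointing down, gripper open.
Joint ranges: [-2.69, 2.69], [-0.47, 2.24], [-1.27, 1.36], [0.19, 2.51], [-1.53, 4.68], [0.08, 2.07], [-3.09, 3.09]. Speed limits (rad/s): [2.57, 2.57, 3.14, 3.14, 3.14, 3.14, 3.14].

## Interface

Orientations are given as a unit quaternion [w, x, y, z].
In Python, from rig import state, snapshot, camera_model, manip, spotter gives the robot as it stands.
- The arm moves only by the shell command python3 -m creep 'ROWS'. ROWS is JSON, a list of rows, each an object with "grip": the closure, from 0 (fully open) to 1 (shut); "offset": the shift along the tool's x, y, z in mm, a list of three; "spin": the turn about the tool's z in rad. A call has 1 to 8 rows; each row shifts and turns the pose as measured when the row begins, along the tool's axes as they then stand; what a row does not reach is not made up. A row lasts 1/10 s, in which the tool goes at most 50 mm and 8.59 degrees, less where a joint would pass 70% of its speed; a pose out of reach is approached as far as the arm can. A call with a gripper value outside its range is refused whole. The fingers move at their own pace and stop on an object; the grip force is fixed at half the most. Time passes only in rows, so rows that do not move let the fingers close. It gives the time, the measured TCP pose, the force and the opening at its end, in the units of the state.
- state(): the state, without advancing time (a new reading comes with each control period).
- snapshot(name): name is "scene" or "top" or "wrist"; returns the picture (384x512x3 uint8, blue, green, red); there is no depth.
- camera_model(name): a dict with "vertical_fov" (degrees; the focal length in pixels is half the picture's height over the tangent of half this angle, whatever the lens; pixels are square), "cx", "cy" (the principal point, pixels), "world_from_camera" (4x4, takes a point from camera to world coordinates); the wrist camera has in their place "T_tool_cam" (4x4, takes a point from camera to tool coordinates, whose origin is the TCP and whose axes are the flange's). Camera axes: x right, y up, looking along -z (the intrinsics and any distortion apply to the point x, -y, -z); pixel columns grow to the right and rows downward; lengths in m; the calibration is good to about 2 mm. The wrist camera is an equidistant fisheye: a pixel r from the principal point sees the ray r / f radians off the axis. A picture is of the moment at which its call begins: read the wrist's pose just before it. camera_model takes no time and is no camera call.
- manip.job_done(): hands the job in, once; it reports no verdict.
Trained networks look in the newest picture that a camera, given by its name, has taken for a name from the list of things; names that differ only in an ending like _2 or _b are one class to them, and where a whole thing is asked for, a point or a joint stands for the part that bears it (a point fixed in the world has none). Each returns a list of dicts, best first, with "conf" (0 to 1); they miss things now and then, are a little off and sometimes report something else, mostly with a low value. They report only what shows in the picture. A call takes as long as a camera call.
- spotter.silhouettes(camera, query): "mask" (384x512 bool, what is visible of it).
- spotter.place_of(camera, query): "point" ([x, y, z] in m, in world coordinates, good to about 4 mm: a listed point, or the origin of a listed thing).
The state is a dict: "t": time; "joint_positions": joint angles; "dq": joint speeds; "joint_efforts": joint torques, N m; "position": TCP position; "eef_rot": TCP orientation; "ft_force": force on the tool from outside, world axes, zero at the start; "moment": the same for the moment, N m; "gripper_width": finger opening in m.
Only numpy, scipy, OpenCV 4.12 (cv2) and the standard library are available. Lean on these libraries where they do the work, as an engineer would, in place of code of your own. Each camera call takes 0.05 s, during which the arm holds its last target.

## Task

Take the turning pin out of its blue stand and push it fully home, upright, into the orange socket on the parts carousel, before turning anything. Then use the pin as a handle to turn the carousel until the jar with the orange lid is lined up with the yellow arrow, and finish holding the pin there, as the carousel springs back when let go. Only the pin may turn the carousel: keep the gripper off the carousel and its jars, and leave the other things on the bench alone.

Things in the scene. Friction and masses are not known exactly. Their poses are not given: they have to be found in the camera images.
- carousel: Fixed foot of the parts carousel: dark disc 200 mm across, 14 mm high. Origin on the bench, on the turntable's vertical axis. A flat tongue (44 mm wide, 10 mm high) reaches 205 mm out along its own -x and carries the yellow arrow: that is the front, roughly towards the robot. The grey turntable on it is 216 mm across, top 34 mm above the bench, and carries five jars and five socket blocks.
- arrow (a point): Middle of the yellow arrow painted on top of the tongue, 180 mm in front of the carousel's axis, 11 mm above the bench; the arrow points at the axis. It does not turn.
- turntable (a joint): Turntable angle (rad), growing anticlockwise seen from above. At 1.30 the orange-lidded jar lies exactly in line with the arrow. Starts between -0.45 and 0.45 (jar to the robot's left of the arrow); stops at -0.8 and 1.9. Return spring 0.15 N m/rad about 0, friction 0.08 N m: it rests where it starts, but from the front it springs back to about 0.5 if let go. Turning takes 2 to 3 N at the socket.
- socket (a point): Centre of the hole's mouth in the top of the orange socket block (34 mm square), 122 mm from the axis, 50 mm above the bench, turning with the turntable. Round vertical hole 10 mm wide, 2 mm chamfer, 24 mm deep: the 22 mm shank goes in until the handle's shoulder sits on the block. The other jars' blocks are alike but grey.
- marked_lid (a point): Centre of the top of the orange jar lid, 84 mm above the bench, 72 mm from the axis, on the line from the axis to the orange socket. The jars are clear, 49 mm across, 72 degrees apart; the other four have white lids.
- pin: Loose turning pin, 50 to 100 g. Origin at the lower tip, z up along it. Steel shank 8 mm thick, 22 mm long, chamfered tip; then a round black handle 18 mm thick from 22 to 112 mm above the tip, its top 8 mm orange. Starts upright in the stand, shoulder on the stand's top, origin 8 mm above the bench. Held near the handle's top, the fingers stay above the jars when it is in the socket.
- pin_tip (a point): Centre of the pin's lower tip (same as the pin's origin). Fully home, it is 22 mm below socket.
- stand: Fixed blue block 80 x 80 x 30 mm, the pin's stand; origin at the centre of its underside. A hole like the socket's (10 mm wide, 24 mm deep) in the middle of its top.
- filter: White and blue oil filter, upright, 77 mm across, 90 mm high; origin at the centre of its underside. Bystander.
- carton: Cardboard parts box 70 x 110 x 50 mm high; origin at the centre of its underside. Bystander.
- bearing: Steel bearing ring lying flat, 72 mm across, 34 mm high; origin at the centre of its underside. Bystander.

How it is judged:
On the way:
1. the pin is fully home in the orange socket before the carousel is turned (horizontal distance between pin_tip and socket below 0.004 m and z of pin_tip in the frame of socket below -0.018 m and angle between pin's own z axis and vertical below 0.2 rad and value of joint turntable below 0.75 rad), for 0.2 s.
At the end, for the whole second after the job is handed in: Pin upright (0.2 rad) in the orange socket, within 4 mm of its axis, 18 mm or more deep, held by the fingers (over 1 N); turntable still (under 0.05 rad/s) at 1.30 +- 0.12 rad, so the orange-lidded jar faces the yellow arrow; bystanders within 20 mm of their starts (horizontal distance between pin_tip and socket below 0.004 m and z of pin_tip in the frame of socket below -0.018 m and angle between pin's own z axis and vertical below 0.2 rad and value of joint turntable between 1.18 and 1.42 rad and velocity of joint turntable between -0.05 and 0.05 rad/s and contact force between the fingers and pin above 1 N and distance of each of filter, carton, bearing from where it was at the start of the episode below 0.02 m); the arm keeps its last pose, push and grip.
It fails at once if the arm or gripper pushes on the carousel, its turntable or jars (over 2 N) (contact force between any of the arm, the fingers and carousel above 2 N).
It fails at once if a bystander is moved more than 20 mm (distance of any of filter, carton, bearing from where it was at the start of the episode above 0.02 m).
It also fails if it takes over 48 s, if anything falls off the work surface, if the arm or the gripper's body presses on something with over 40 N, if the wrist force passes 120 N, or if a joint passes its speed limit or range.

## Working session

There is one attempt and no reset: what is moved stays moved. The work goes in short steps, Python scripts to look and compute and a shell command to move; the robot and the scene stay as the last step left them, time stands still between calls to the robot, and variables do not carry over. Pictures are saved under pics/ and viewed, and the job is handed in when it is done.

```bash
ls; mkdir -p pics; python3 - <<'E'
from rig import state, snapshot, camera_model, manip, spotter
import cv2, numpy as np
s=state(); print({k:np.round(v,4).tolist() for k,v in s.items()})
for n in ("scene","top"):
    cv2.imwrite(f"pics/{n}0.png",snapshot(n))
for cam in ("top","scene"):
    for q in ("pin_tip","pin","socket","marked_lid","arrow","carousel","stand","filter","carton","bearing"):
        try:
            r=spotter.place_of(cam,q); print(cam,q,[(np.round(d["point"],4).tolist(),round(d["conf"],2)) for d in r[:2]])
        except Exception as e: print(cam,q,e)
print(state()["t"])
E
```

```text
pics
{'t': 0.0, 'joint_positions': [-1.2455, 0.5921, 0.0483, 1.6098, -0.0333, 0.9427, -0.0337], 'dq': [-0.0006, 0.0006, -0.0002, 0.0008, 0.001, -0.0005, 0.0018], 'joint_efforts': [-0.0002, -54.8684, 1.5462, -19.8124, 0.0093, 0.0088, 0.0], 'position': [0.2945, 0.6616, 0.2301], 'eef_rot': [-0.0002, 0.2079, 0.9782, -0.0011], 'ft_force': [-0.5718, -0.2648, 0.1443], 'moment': [0.0717, 0.0018, 0.0537], 'gripper_width': 0.086}
top pin_tip [([0.5247, -0.4441, -0.0002], 0.64), ([0.5103, 0.2907, 0.0036], 0.39)]
top pin [([0.5102, 0.2898, 0.0079], 0.43)]
top socket [([0.5068, -0.0722, 0.0527], 0.6)]
top marked_lid [([0.5425, -0.1111, 0.0831], 0.88)]
top arrow [([0.4155, -0.1962, 0.0103], 0.91)]
top carousel [([0.5912, -0.1678, 0.0007], 0.9)]
top stand [([0.5138, 0.2908, 0.0012], 0.75)]
top filter [([0.5284, -0.449, 0.0013], 0.97)]
top carton [([0.7534, 0.2939, -0.0051], 0.64)]
top bearing [([0.5475, 0.4237, 0.0028], 0.81), ([0.5923, -0.1682, -0.0011], 0.65)]
scene pin_tip [([0.5119, 0.29, 0.0109], 0.67)]
scene pin [([0.5055, 0.2904, 0.0089], 0.72)]
scene socket [([0.5056, -0.0773, 0.0504], 0.82)]
scene marked_lid [([0.5092, 0.2882, 0.0114], 0.65), ([0.5406, -0.1116, 0.0835], 0.61)]
scene arrow []
scene carousel [([0.5959, -0.1664, 0.0015], 0.97), ([0.5105, 0.2888, 0.0099], 0.62)]
scene stand [([0.5115, 0.2904, -0.0013], 0.83)]
scene filter [([0.5234, -0.4402, -0.0004], 0.84), ([0.5107, 0.2868, 0.0015], 0.22)]
scene carton [([0.7578, 0.2922, 0.0023], 0.86)]
scene bearing [([0.5502, 0.4254, 0.0], 0.79), ([0.5416, -0.1147, 0.0862], 0.42)]
1.1
```

View pics/top0.png

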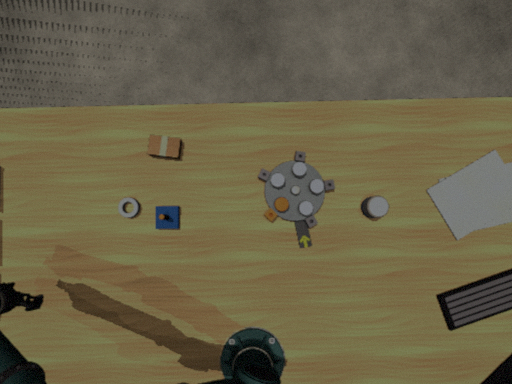

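View pics/scene0.png

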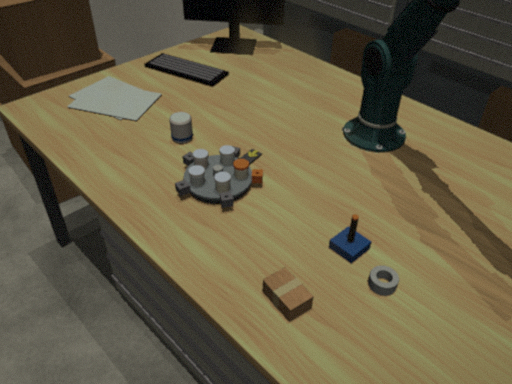

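Top view: the stand with the pin is at (168,217), the orange socket at (270,215), the arrow at (304,240), the bearing at (129,207) and the filter at (375,207). These agree with the spotter. I'll move over the stand.

```bash
python3 -m creep '[{"grip":0,"offset":[-38,-27,0],"spin":0},{"grip":0,"offset":[-38,-27,0],"spin":0},{"grip":0,"offset":[-38,-27,0],"spin":0},{"grip":0,"offset":[-38,-27,0],"spin":0},{"grip":0,"offset":[-38,-27,0],"spin":0},{"grip":0,"offset":[-38,-27,0],"spin":0},{"grip":0,"offset":[-38,-27,0],"spin":0},{"grip":0,"offset":[-38,-27,0],"spin":0}]'
cat > h.py <<'E'
from rig import state, snapshot, camera_model, manip, spotter
import cv2, numpy as np
from scipy.spatial.transform import Rotation as R
def pose():
    s=state(); q=s["eef_rot"]; r=R.from_quat([q[1],q[2],q[3],q[0]]).as_matrix()
    return np.array(s["position"]), r, s
def to(t):
    p,r,s=pose(); return np.round(1000*r.T@(np.array(t)-p),1)
def proj(cam,P,pr=None):
    m=camera_model(cam); f=192/np.tan(np.radians(m["vertical_fov"])/2)
    if cam=="wrist":
        p,r,_=pr or pose(); T=np.eye(4);T[:3,:3]=r;T[:3,3]=p; W=T@np.array(m["T_tool_cam"])
    else: W=np.array(m["world_from_camera"])
    c=(np.linalg.inv(W)@np.r_[P,1])[:3]; x,y,z=c[0],-c[1],-c[2]
    if cam=="wrist":
        h=np.hypot(x,y); th=np.arctan2(h,z); return np.array([m["cx"]+f*th*x/h, m["cy"]+f*th*y/h])
    return np.array([m["cx"]+f*x/z, m["cy"]+f*y/z])
def ray(cam,uv,pr=None):
    m=camera_model(cam); f=192/np.tan(np.radians(m["vertical_fov"])/2)
    d=np.array(uv,float)-[m["cx"],m["cy"]]
    if cam=="wrist":
        p,r,_=pr or pose(); T=np.eye(4);T[:3,:3]=r;T[:3,3]=p; W=T@np.array(m["T_tool_cam"])
        n=np.linalg.norm(d); th=n/f; v=np.array([np.sin(th)*d[0]/n,np.sin(th)*d[1]/n,np.cos(th)])
    else:
        W=np.array(m["world_from_camera"]); v=np.array([d[0]/f,d[1]/f,1])
    return W[:3,3], W[:3,:3]@np.array([v[0],-v[1],-v[2]])
def at_z(cam,uv,z,pr=None):
    o,v=ray(cam,uv,pr); return o+v*(z-o[2])/v[2]
E
python3 - <<'E'
from h import *
pr=pose(); im=snapshot("wrist"); cv2.imwrite("pics/w1.png",im)
print(pr[0],to([.511,.290,.17]), camera_model("wrist"))
for q in ("pin","pin_tip","stand"):
    print(q,[(np.round(d["point"],4).tolist(),round(d["conf"],2)) for d in spotter.place_of("wrist",q)[:2]])
print(proj("wrist",[.511,.29,.12],pr))
E
```

```text
t: 1.9
position: [0.4861, 0.3434, 0.2295]
eef_rot: [-0.002, 0.198, 0.98, 0.005]
ft_force: [0.5, -1.0, 0.3]
gripper_width: 0.0855
[0.4861098  0.34337059 0.22946   ] [-34.1 -31.6  59.4] {'vertical_fov': 65.70646984690485, 'cx': 254.4019387328849, 'cy': 192.06338340107456, 'T_tool_cam': array([[ 2.25149445e-04,  9.51481722e-01,  3.07705187e-01,
         7.88574007e-02],
       [ 9.99999701e-01, -4.41680959e-04,  6.34054901e-04,
        -3.31359333e-04],
       [ 7.39199171e-04,  3.07704953e-01, -9.51481537e-01,
        -1.42736365e-01],
       [ 0.00000000e+00,  0.00000000e+00,  0.00000000e+00,
         1.00000000e+00]])}
pin [([0.5112, 0.2889, 0.0043], 0.59)]
pin_tip [([0.5087, 0.2864, 0.0095], 0.97), ([0.5894, -0.1621, -0.0009], 0.19)]
stand [([0.5122, 0.293, -0.0019], 0.59)]
[212.10077515 234.06475707]
```

View pics/w1.png

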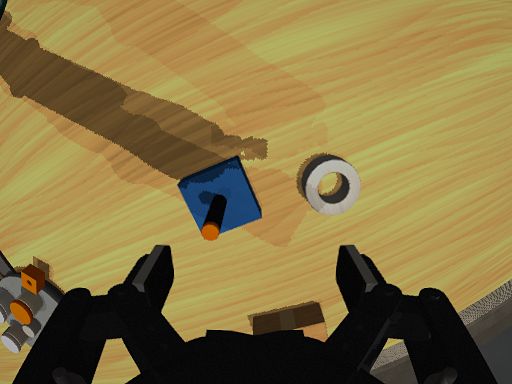

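The wrist picture shows the pin's orange top at about (211,231), with the stand around it. I'll turn that pixel into a position.

```bash
python3 - <<'E'
from h import *
pr=pose(); im=snapshot("wrist")
hsv=cv2.cvtColor(im,cv2.COLOR_BGR2HSV); m=cv2.inRange(hsv,(5,180,120),(20,255,255)); m[:, :150]=0;m[:200]=0;m[:,280:]=0;m[260:]=0
n,l,s,c=cv2.connectedComponentsWithStats(m); i=1+np.argmax(s[1:,4]); print(s[i],c[i],pr[0])
P=at_z("wrist",c[i],.118,pr); print(P, to([P[0],P[1],.16]),proj("wrist",[.511,.29,.12],pr))
# top camera
im=cv2.imread("pics/top0.png");print(proj("top",[.511,.29,.12]),at_z("top",proj("top",[.511,.29,.12]),0.12))
E
```

```text
[201 224  18  17 225] [209.88       232.04888889] [0.48642072 0.34321626 0.22937387]
[0.50906143 0.28801177 0.118     ] [-44.7 -44.   68.7] [212.37280203 233.93107971]
[160.63146164 214.79062349] [0.511 0.29  0.12 ]
```

```bash
python3 - <<'E'
from h import *
for i in range(3):
    p,r,s=pose(); print(p,np.round(r,3).tolist(),s["dq"].round(3) if hasattr(s["dq"],"round") else s["dq"],to([.51,.289,.19])); snapshot("wrist")
E
```

```text
[0.48522322 0.34523048 0.22932648] [[-0.921, 0.39, -0.002], [0.39, 0.921, 0.011], [0.006, 0.009, -1.0]] [-0.032  0.004 -0.03  -0.006 -0.    -0.001  0.002] [-45.  -42.5  38.7]
[0.4845402  0.34636785 0.22924564] [[-0.922, 0.388, -0.002], [0.388, 0.922, 0.011], [0.006, 0.009, -1.0]] [-0.018  0.003 -0.016 -0.003  0.004  0.001  0.001] [-46.  -43.4  38.6]
[0.48411879 0.34686802 0.22917919] [[-0.922, 0.387, -0.002], [0.386, 0.922, 0.011], [0.006, 0.009, -1.0]] [-0.009  0.002 -0.003 -0.     0.002  0.002  0.   ] [-46.5 -43.7  38.5]
```

```bash
python3 -m creep '[{"grip":0,"offset":[-24,-22,18],"spin":0},{"grip":0,"offset":[-16,-15,12],"spin":0},{"grip":0,"offset":[-4,-4,4],"spin":0},{"grip":0,"offset":[0,0,0],"spin":0},{"grip":0,"offset":[0,0,0],"spin":0}]'
cat > pinpos.py <<'E'
from h import *
import sys
pr=pose(); im=snapshot("wrist"); cv2.imwrite("pics/"+sys.argv[1],im)
print(pr[0],np.round(pr[1][:,2],3),to([.51,.289,.12]))
for q in ("pin","pin_tip"):
    print(q,[(np.round(d["point"],4).tolist(),round(d["conf"],2)) for d in spotter.place_of("wrist",q)[:2]])
ms=spotter.silhouettes("wrist","pin")
if ms:
    hsv=cv2.cvtColor(im,cv2.COLOR_BGR2HSV); m=cv2.inRange(hsv,(5,170,90),(20,255,255))&cv2.dilate(ms[0]["mask"].astype(np.uint8)*255,np.ones((7,7)))
    n,l,s,c=cv2.connectedComponentsWithStats(m); i=1+np.argmax(s[1:,4]); print(s[i],c[i]); P=at_z("wrist",c[i],.118,pr); print(P,to(P))
E
python3 pinpos.py w2.png
```

```text
t: 2.8
position: [0.5057, 0.302, 0.1942]
eef_rot: [-0.003, 0.189, 0.982, 0.008]
ft_force: [0.6, 0.6, 0.1]
gripper_width: 0.0855
[0.50573028 0.3019907  0.19424463] [-0.002  0.017 -1.   ] [ -9.6 -11.9  74.1]
pin [([0.5101, 0.2863, 0.0071], 0.95)]
pin_tip [([0.5075, 0.2851, 0.0075], 0.79)]
[229 203  21  20 336] [239.11309524 212.38095238]
[0.50906062 0.28829144 0.118     ] [ -8.4 -12.5  76.3]
```

View pics/w2.png

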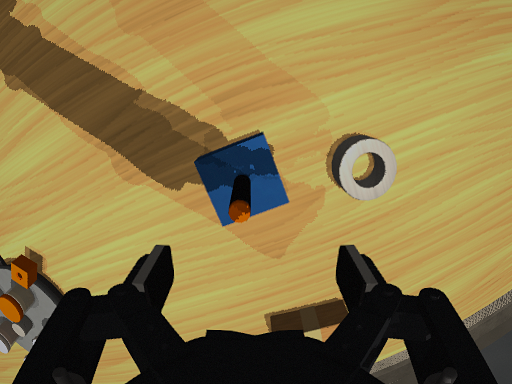

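```bash
python3 -m creep '[{"grip":0,"offset":[-6,-7,10],"spin":0},{"grip":0,"offset":[-3,-4,15],"spin":0},{"grip":0,"offset":[0,0,10],"spin":0},{"grip":0,"offset":[0,0,0],"spin":0},{"grip":0,"offset":[0,0,0],"spin":0}]'
python3 pinpos.py w3.png; python3 -c "
from h import *
print(to([.5105,.2885,.089]))"
```

```text
t: 3.5
position: [0.5108, 0.2888, 0.1578]
eef_rot: [-0.002, 0.188, 0.982, 0.009]
ft_force: [-0.0, -0.1, -0.6]
gripper_width: 0.0852
[0.51082473 0.28878945 0.15776316] [ 0.     0.018 -1.   ] [ 0.5 -0.7 37.8]
pin [([0.5101, 0.2875, 0.0043], 0.55)]
pin_tip [([0.5087, 0.2871, 0.0084], 0.72)]
[240 207  26  24 460] [252.55      218.6173913]
[0.50902834 0.28839679 0.118     ] [ 1.4 -2.3 40.5]
[-0.1 -2.2 69.5]
```

View pics/w3.png

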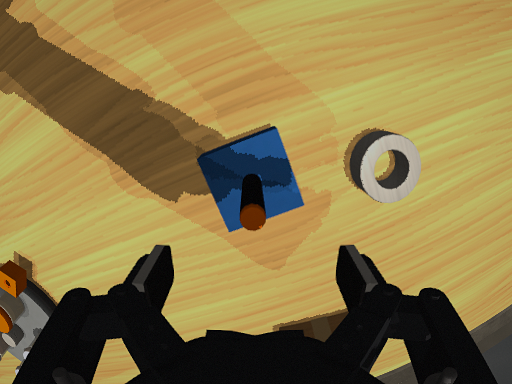

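The pin stands centred between the jaws at (252,219). I'll descend and close.

```bash
python3 -m creep '[{"grip":0,"offset":[0,-1,25],"spin":0},{"grip":0,"offset":[0,-1,25],"spin":0},{"grip":0,"offset":[0,0,15],"spin":0},{"grip":0,"offset":[0,0,4],"spin":0},{"grip":0,"offset":[0,0,0],"spin":0},{"grip":0,"offset":[0,0,0],"spin":0}]'
python3 -c "
from h import *
print(pose()[0],to([.5105,.2885,.087]))"
```

```text
t: 4.3
position: [0.514, 0.292, 0.0917]
eef_rot: [0.002, 0.187, 0.982, 0.013]
ft_force: [-0.5, 0.4, 0.7]
gripper_width: 0.0851
[0.51398743 0.29199173 0.09170464] [ 2.  -4.7  4.6]
```

```bash
python3 -m creep '[{"grip":0,"offset":[2,-4,4],"spin":0},{"grip":0,"offset":[0,0,0],"spin":0}]'
python3 pinpos.py w4.png;python3 -c "
from h import *
print(pose()[1].round(3),to([.5105,.2885,.087]))"
```

```text
t: 4.5
position: [0.5115, 0.2895, 0.089]
eef_rot: [0.004, 0.187, 0.982, 0.014]
ft_force: [-0.2, -1.0, 0.2]
gripper_width: 0.0855
[0.51146208 0.28952328 0.08902664] [ 0.012  0.026 -1.   ] [  1.5  -0.9 -30.6]
pin [([0.509, 0.2874, 0.0039], 0.86)]
pin_tip [([0.5069, 0.286, 0.0068], 0.8)]
[234 260  39  32 932] [252.60193133 275.94420601]
[0.50887597 0.28834415 0.118     ] [  2.5  -2.3 -28.8]
[[-0.93   0.367  0.014]
 [ 0.367  0.93   0.027]
 [-0.003  0.03  -1.   ]] [ 1.1 -2.4  2.2]
```

View pics/w4.png

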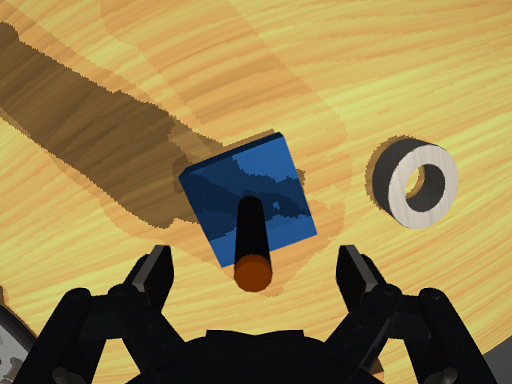

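Pin top is at (252,275), centred between the pads, whose midline is about column 254. Closing.

```bash
python3 -m creep '[{"grip":1,"offset":[1,-1,1],"spin":0},{"grip":1,"offset":[0,0,0],"spin":0},{"grip":1,"offset":[0,0,0],"spin":0},{"grip":1,"offset":[0,0,0],"spin":0},{"grip":1,"offset":[0,0,0],"spin":0},{"grip":1,"offset":[0,0,0],"spin":0}]'
python3 pinpos.py w5.png;python3 -c "
from h import *
print(pose()[1].round(3),pose()[2])"
```

```text
t: 5.3
position: [0.5108, 0.2889, 0.0886]
eef_rot: [0.004, 0.187, 0.982, 0.014]
ft_force: [0.0, 0.2, 1.2]
gripper_width: 0.0166
[0.5108429  0.28888055 0.08860936] [ 0.013  0.026 -1.   ] [  0.8   0.7 -31.4]
pin [([0.5093, 0.2891, 0.0056], 0.64)]
pin_tip [([0.5103, 0.2895, 0.008], 0.84)]
[ 237  256   36   37 1020] [254.43431373 275.54803922]
[0.50808977 0.28865799 0.118     ] [  2.4  -0.4 -29.4]
[[-0.93   0.367  0.013]
 [ 0.367  0.93   0.026]
 [-0.002  0.029 -1.   ]] {'t': 5.5, 'joint_positions': array([-0.60480767,  0.60998599,  0.02859557,  2.03773351, -0.06821027,
        0.47022336,  0.67344137]), 'dq': array([-4.48677133e-05,  1.01573508e-03,  6.04901052e-04, -1.24482749e-03,
       -8.82411875e-05,  5.38883540e-04,  1.74421295e-03]), 'joint_efforts': array([-4.34155064e-01, -4.67789018e+01,  7.50385690e-01, -1.19946036e+01,
       -1.49992118e-01, -4.29056464e-01, -1.38400937e-03]), 'position': array([0.51086065, 0.28893498, 0.08859963]), 'eef_rot': array([0.00384709, 0.18698764, 0.98225739, 0.01382884]), 'ft_force': array([-0.46971569, -1.07828741,  1.65808519]), 'moment': array([-0.44221052,  0.15765732, -0.03065175]), 'gripper_width': 0.016212189553149566}
```

View pics/w5.png

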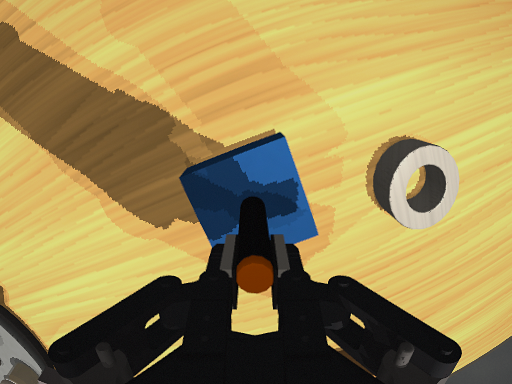

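Grip holds the pin: opening is 16.5 mm and the top is at (254,275) between the pads. Lifting now.

```bash
python3 -m creep '[{"grip":1,"offset":[0,0.5,-15],"spin":0},{"grip":1,"offset":[0,1,-30],"spin":0},{"grip":1,"offset":[0,1,-30],"spin":0},{"grip":1,"offset":[0,0,-10],"spin":0},{"grip":1,"offset":[0,0,0],"spin":0}]'
python3 -c "
from h import *
p,r,s=pose();print(p,r.round(3),s['gripper_width'],s['ft_force']); 
d=r.T@(np.array([.507,-.075,.18])-p); print(d*1000)"
```

```text
t: 6.0
position: [0.51, 0.2899, 0.1739]
eef_rot: [0.003, 0.187, 0.982, 0.014]
ft_force: [0.0, 0.1, -1.2]
gripper_width: 0.0165
[0.50999147 0.28990907 0.1739152 ] [[-0.93   0.366  0.011]
 [ 0.367  0.93   0.026]
 [-0.001  0.028 -1.   ]] 0.01654198258830527 [ 0.04014937  0.05959206 -1.19439619]
[-131.01907662 -340.29073087  -15.51853237]
```

```bash
python3 -m creep '[{"grip":1,"offset":[-8,-20,-2],"spin":0},{"grip":1,"offset":[-16,-42,-2],"spin":0},{"grip":1,"offset":[-16,-42,-2],"spin":0},{"grip":1,"offset":[-16,-42,-2],"spin":0},{"grip":1,"offset":[-16,-42,-2],"spin":0},{"grip":1,"offset":[-16,-42,-2],"spin":0},{"grip":1,"offset":[-16,-42,-2],"spin":0},{"grip":1,"offset":[-12,-30,-1],"spin":0}]'
cat > sock.py <<'E'
from h import *
import sys
pr=pose(); im=snapshot("wrist"); cv2.imwrite("pics/"+sys.argv[1],im)
p,r,s=pr; print(s["t"],p,np.round(r[:,2],3),np.round(s["dq"],3).tolist(),s["gripper_width"],np.round(s["ft_force"],1))
for q in ("pin_tip","socket","marked_lid","carousel"):
    print(q,[(np.round(d["point"],4).tolist(),round(d["conf"],2),np.round(proj("wrist",d["point"],pr)).tolist()) for d in spotter.place_of("wrist",q)[:2]])
E
python3 sock.py w6.png
```

```text
t: 6.8
position: [0.505, -0.0353, 0.1691]
eef_rot: [-0.002, 0.178, 0.984, 0.015]
ft_force: [1.1, 0.7, 0.3]
gripper_width: 0.016
6.8 [ 0.5050039  -0.03529991  0.16911387] [ 0.001  0.03  -1.   ] [0.655, 0.053, -0.021, -0.046, -0.021, 0.026, 0.664] 0.015996905315204733 [1.1 0.7 0.3]
pin_tip [([0.5045, -0.0356, 0.0898], 0.57, [252.0, 201.0])]
socket [([0.5061, -0.0769, 0.0516], 0.57, [210.0, 204.0])]
marked_lid [([0.5453, -0.1129, 0.082], 0.94, [188.0, 266.0])]
carousel [([0.5892, -0.166, -0.0007], 0.55, [177.0, 272.0])]
```

View pics/w6.png

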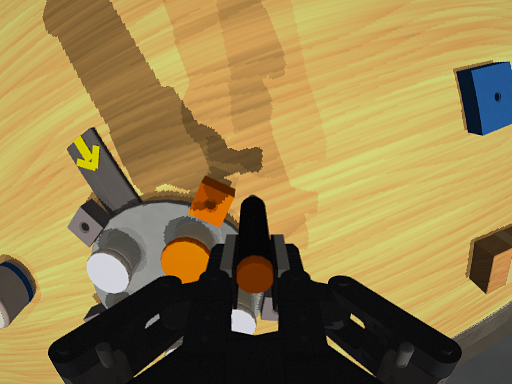

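The wrist view shows the orange block with its hole at about (210,204), the orange lid at (186,262) and the held pin at (253,200–285). I'll measure again now that the arm has settled.

```bash
python3 - <<'E'
from h import *
for i in range(3): snapshot("top")
E
python3 sock.py w7.png; python3 - <<'E'
from h import *
im=cv2.imread("pics/w7.png"); pr=pose(); print(pr[0])
u,v=proj("wrist",[.5063,-.076,.05],pr).astype(int); print(u,v)
c=im[v-40:v+40,u-40:u+80]; cv2.imwrite("pics/w7c.png",cv2.resize(c,None,fx=6,fy=6,interpolation=cv2.INTER_CUBIC)); print(u-40,v-40)
E
```

```text
7.2 [ 0.50624455 -0.03000177  0.17011995] [ 0.002  0.032 -0.999] [0.0, -0.006, 0.003, -0.004, 0.003, 0.001, -0.0] 0.016428501519921306 [-0.4  1.1 -1.6]
pin_tip [([0.5046, -0.0279, 0.0879], 0.96, [254.0, 198.0])]
socket [([0.5075, -0.0761, 0.05], 0.81, [206.0, 205.0])]
marked_lid [([0.5451, -0.1134, 0.083], 0.92, [181.0, 266.0])]
carousel [([0.5871, -0.1653, 0.0006], 0.87, [172.0, 270.0])]
[ 0.50642224 -0.0311387   0.17054899]
206 202
166 162
```

View pics/w7c.png

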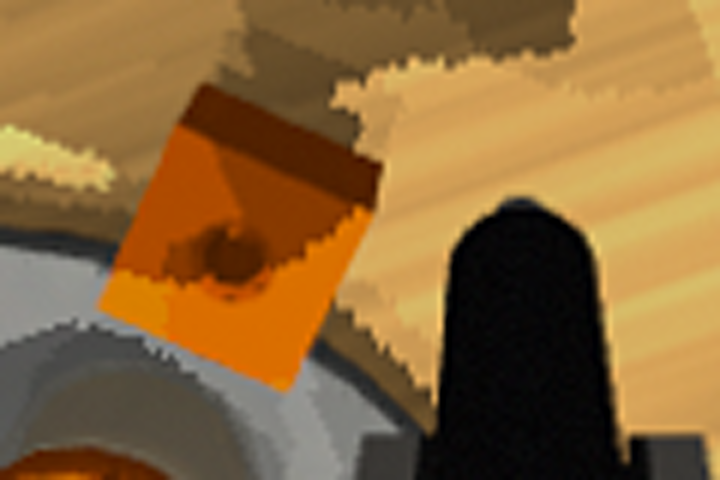

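```bash
python3 - <<'E'
from h import *
pr=pose(); p,r,s=pr; im=snapshot("wrist"); print(p,np.round(r,3).tolist()); cv2.imwrite("pics/w8.png",im)
for uv in ((204.7,204.5),(205.5,204.8)): print("hole",at_z("wrist",uv,.05,pr))
def T(x,y,z): return p+r@np.array([x,y,z])/1000
for off in (0,.6,1.5):
    for nm,q in (("tip rim",(off+4,0,80)),("tip c",(off,0,81)),("handle rim bottom",(off+9,0,59)),("top c",(off,0,-31)),("L",(off,9,30)),("R",(off,-9,30))):
        print(off,nm,np.round(proj("wrist",T(*q),pr),1))
c=im[180:300,190:310]; cv2.imwrite("pics/w8c.png",cv2.resize(c,None,fx=5,fy=5,interpolation=cv2.INTER_CUBIC))
E
```

```text
[ 0.50642224 -0.0311387   0.17054899] [[-0.938, 0.346, 0.003], [0.346, 0.938, 0.031], [0.008, 0.03, -1.0]]
hole [ 0.50737457 -0.07836139  0.05      ]
hole [ 0.50792278 -0.07776183  0.05      ]
0 tip rim [255.  195.5]
0 tip c [255.  199.9]
0 handle rim bottom [255.  198.2]
0 top c [255.3 281.8]
0 L [269.2 226.4]
0 R [241.  226.4]
0.6 tip rim [255.  194.8]
0.6 tip c [255.  199.1]
0.6 handle rim bottom [255.  197.4]
0.6 top c [255.3 280.8]
0.6 L [269.2 225.6]
0.6 R [241.  225.6]
1.5 tip rim [255.  193.7]
1.5 tip c [255.  198.1]
1.5 handle rim bottom [255.  196.2]
1.5 top c [255.3 279.2]
1.5 L [269.2 224.3]
1.5 R [240.9 224.3]
```

View pics/w8c.png

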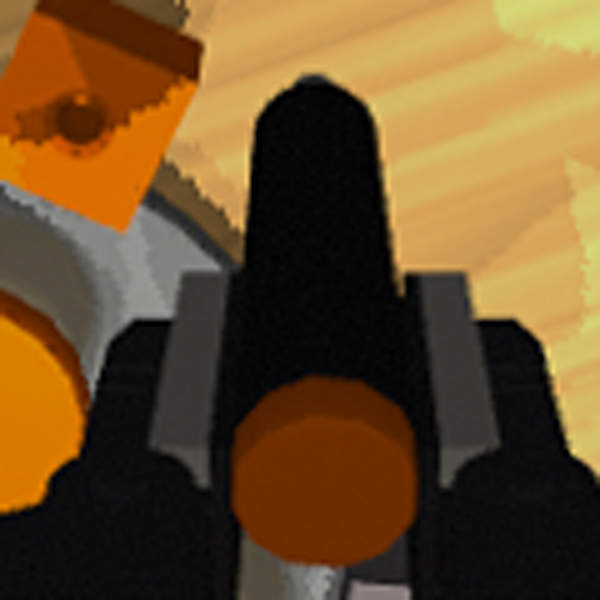

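```bash
cat > calc.py <<'E'
from h import *
import sys
# args: hole u v, tip u v (tip centre), tip z
a=list(map(float,sys.argv[1:])); pr=pose(); p,r,s=pr
H=at_z("wrist",a[:2],.05,pr); t=at_z("wrist",a[2:4],a[4] if len(a)>4 else (p+r@[0,0,.081])[2],pr)
print("p",p,"hole",H,"tip",t,"tool-frame tip",np.round(1000*r.T@(t-p),1)); d=H-t
print("world d",np.round(d*1000,1),"tool, horizontal part",np.round(1000*r.T@np.r_[d[:2],0],1),"down1mm",np.round(r.T@[0,0,-1],3))
E
python3 calc.py 206 204 252.6 199.4; python3 -c "
from h import *
pr=pose();print(pr[0]);print(proj('top',[.5076,-.0775,.05]),proj('scene',[.5076,-.0775,.05]))"
```

```text
p [ 0.50639427 -0.03137886  0.17057987] hole [ 0.50732189 -0.07725404  0.05      ] tip [ 0.50562123 -0.03052415  0.08961924] tool-frame tip [ 0.4 -1.9 80.9]
world d [  1.7 -46.7 -39.6] tool, horizontal part [-17.8 -43.2  -1.4] down1mm [-0.008 -0.03   1.   ]
[ 0.50639427 -0.03137886  0.17057987]
[270.45523847 213.66568868] [256.72656366 171.79926887]
```

```bash
python3 -m creep '[{"grip":1,"offset":[-6,-15,5],"spin":0},{"grip":1,"offset":[-7,-18,7],"spin":0},{"grip":1,"offset":[-4,-9,7],"spin":0},{"grip":1,"offset":[-1,-2,3],"spin":0},{"grip":1,"offset":[0,0,0],"spin":0},{"grip":1,"offset":[0,0,0],"spin":0}]'
python3 sock.py w9.png; python3 - <<'E'
import cv2
im=cv2.imread("pics/w9.png"); cv2.imwrite("pics/w9c.png",cv2.resize(im[160:300,185:325],None,fx=4,fy=4,interpolation=cv2.INTER_CUBIC))
E
```

```text
t: 8.1
position: [0.5093, -0.0769, 0.1466]
eef_rot: [-0.0, 0.174, 0.985, 0.016]
ft_force: [-0.3, -0.4, -0.6]
gripper_width: 0.0164
8.1 [ 0.50925469 -0.07686975  0.14664563] [ 0.005  0.032 -0.999] [-0.003, 0.002, -0.005, 0.001, -0.005, 0.001, 0.0] 0.01639206146312258 [-0.3 -0.4 -0.6]
pin_tip [([0.505, -0.0787, 0.0676], 0.96, [248.0, 197.0])]
socket [([0.508, -0.0761, 0.0507], 0.87, [252.0, 193.0])]
marked_lid [([0.5433, -0.1189, 0.0813], 0.75, [218.0, 261.0])]
carousel [([0.5882, -0.1618, 0.0003], 0.72, [205.0, 267.0])]
```

View pics/w9c.png

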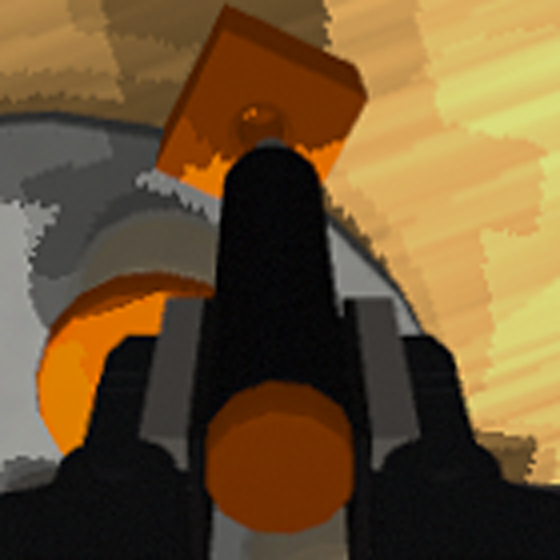

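```bash
python3 calc.py 250.5 190.8 252.7 199.7
```

```text
p [ 0.5094376  -0.07692278  0.14691174] hole [ 0.50630479 -0.07650117  0.05      ] tip [ 0.50911912 -0.07599046  0.06595487] tool-frame tip [ 0.2 -1.8 80.9]
world d [ -2.8  -0.5 -16. ] tool, horizontal part [ 2.5 -1.4 -0. ] down1mm [-0.006 -0.032  0.999]
```

```bash
python3 -m creep '[{"grip":1,"offset":[2.5,-1.5,4],"spin":0},{"grip":1,"offset":[0,0,5],"spin":0},{"grip":1,"offset":[0,0,0],"spin":0},{"grip":1,"offset":[0,0,0],"spin":0}]'
python3 sock.py w10.png; python3 - <<'E'
import cv2
im=cv2.imread("pics/w10.png"); cv2.imwrite("pics/w10c.png",cv2.resize(im[160:240,205:305],None,fx=6,fy=6,interpolation=cv2.INTER_CUBIC))
E
```

```text
t: 8.75
position: [0.5063, -0.0765, 0.1373]
eef_rot: [-0.0, 0.173, 0.985, 0.016]
ft_force: [-0.5, -0.9, -1.0]
gripper_width: 0.0162
8.75 [ 0.50630641 -0.07645648  0.1372948 ] [ 0.006  0.032 -0.999] [0.0, 0.008, -0.002, 0.004, -0.001, -0.005, 0.002] 0.016155388395007606 [-0.5 -0.9 -1. ]
pin_tip [([0.5021, -0.0759, 0.0577], 0.79, [251.0, 196.0])]
socket [([0.5063, -0.0773, 0.0502], 0.83, [251.0, 198.0])]
marked_lid [([0.5207, -0.4439, 0.0036], 0.37, [16.0, 280.0])]
carousel [([0.5903, -0.163, 0.0001], 0.61, [204.0, 275.0])]
```

View pics/w10c.png

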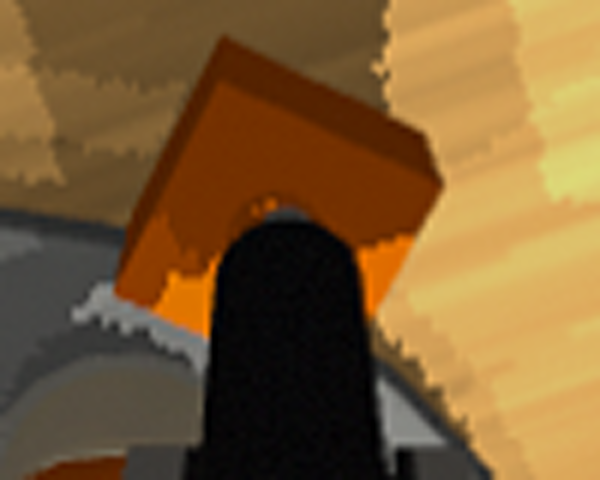

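```bash
python3 calc.py 251 200 252.9 199; python3 - <<'E'
from h import *
pr=pose()
# predicted ring of chamfer and corners for hypotheses, axis fit
H=np.array([.5063,-.0768]); C=np.array([.5925,-.1660]); print(np.linalg.norm(H-C))
E
```

```text
p [ 0.50667557 -0.07661647  0.13765587] hole [ 0.50843354 -0.07770444  0.05      ] tip [ 0.50593953 -0.07532457  0.05669974] tool-frame tip [ 0.7 -1.7 80.9]
world d [ 2.5 -2.4 -6.7] tool, horizontal part [-3.2 -1.4 -0.1] down1mm [-0.005 -0.033  0.999]
0.12404466937357693
```

```bash
python3 - <<'E'
from h import *
pr=pose()
def f(x,y,s=6,u0=205,v0=160): return at_z("wrist",(u0+(x-.5*s+.5*s)/s-0.0,v0+y/s),.05,pr)[:2]
A,B,L=f(223,80),f(440,185),f(117,290)
print(A,B,L,np.linalg.norm(A-B),np.linalg.norm(A-L),"centre",(B+L)/2)
# w9 corners using old pose? recorded
pr=(np.array([0.50925469,-0.07686975,0.14664563]),pr[1],None)
g=lambda x,y:f(x,y,4,185,160)
A,B,L=g(225,25),g(366,97),g(158,165)
print(A,B,L,np.linalg.norm(A-B),np.linalg.norm(A-L),"centre",(B+L)/2, "hole",g(262,122))
E
python3 - <<'E'
import cv2
im=cv2.imread("pics/w9.png"); cv2.imwrite("pics/w9d.png",cv2.resize(im[155:215,215:295],None,fx=9,fy=9,interpolation=cv2.INTER_CUBIC))
E
```

```text
[ 0.48479105 -0.07654859] [ 0.50886092 -0.05405943] [ 0.50758915 -0.10083823] 0.03294116921856725 0.03331275870151937 centre [ 0.50822503 -0.07744883]
[ 0.48353609 -0.0762479 ] [ 0.50839295 -0.05389369] [ 0.50712018 -0.1004804 ] 0.03343013997711899 0.03381454124963295 centre [ 0.50775657 -0.07718705] hole [ 0.50588969 -0.07632584]
```

View pics/w9d.png

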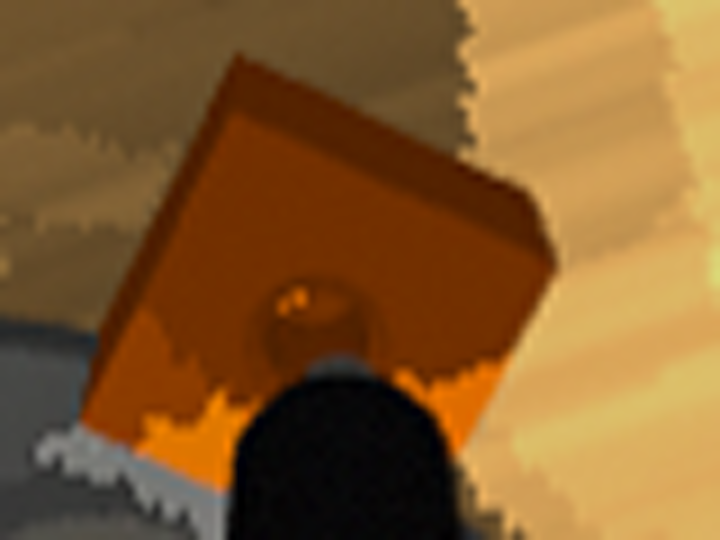

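Face corners and the hole ring put the hole at about (0.5078, -0.0772), so the tip needs about [-2.3, -1.2] mm in the tool frame. I'll correct and go down gently.

```bash
python3 -m creep '[{"grip":1,"offset":[-2.3,-1.2,0],"spin":0},{"grip":1,"offset":[0,0,3],"spin":0},{"grip":1,"offset":[0,0,3],"spin":0},{"grip":1,"offset":[0,0,2],"spin":0},{"grip":1,"offset":[0,0,0],"spin":0}]'
python3 sock.py w11.png; python3 - <<'E'
import cv2
im=cv2.imread("pics/w11.png"); cv2.imwrite("pics/w11c.png",cv2.resize(im[160:240,205:305],None,fx=6,fy=6,interpolation=cv2.INTER_CUBIC))
E
```

```text
t: 9.5
position: [0.5089, -0.0786, 0.129]
eef_rot: [0.001, 0.173, 0.985, 0.016]
ft_force: [0.1, 0.4, 0.1]
gripper_width: 0.0165
9.5 [ 0.50893934 -0.07859778  0.12904153] [ 0.007  0.032 -0.999] [0.0, 0.002, 0.001, -0.002, 0.0, -0.0, 0.001] 0.016503053335935842 [0.1 0.4 0.1]
pin_tip [([0.4135, -0.1952, 0.0111], 0.75, [101.0, 138.0]), ([0.5077, -0.0793, 0.0462], 0.66, [250.0, 198.0])]
socket [([0.507, -0.0766, 0.0514], 0.57, [253.0, 199.0])]
marked_lid [([0.5045, -0.0794, 0.0442], 0.25, [249.0, 194.0])]
carousel [([0.5902, -0.1601, 0.0013], 0.84, [206.0, 277.0])]
```

View pics/w11c.png

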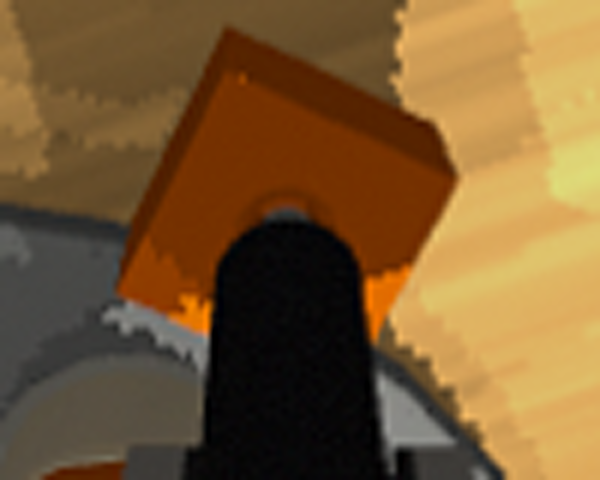

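The chamfer ring (crop columns 240–330) is now centred on the shank (288), and the tip is just inside the mouth with no contact force. Inserting.

```bash
python3 -m creep '[{"grip":1,"offset":[0,-0.1,4],"spin":0},{"grip":1,"offset":[0,-0.1,4],"spin":0},{"grip":1,"offset":[0,-0.1,3],"spin":0}]'
python3 -c "
from h import *
p,r,s=pose();print(p,r[:,2].round(3),s['ft_force'],s['moment'])"
```

```text
t: 10.05
position: [0.5097, -0.0786, 0.1183]
eef_rot: [0.002, 0.173, 0.985, 0.017]
ft_force: [0.5, 0.2, -0.4]
gripper_width: 0.0164
[ 0.50974487 -0.07858163  0.11829643] [ 0.01   0.032 -0.999] [ 0.50481005  0.19541594 -0.36058362] [-0.03863412  0.01433352  0.01040912]
```

```bash
python3 -m creep '[{"grip":1,"offset":[0.4,-0.1,3],"spin":0},{"grip":1,"offset":[0.2,-0.1,3],"spin":0},{"grip":1,"offset":[0.2,0,3],"spin":0},{"grip":1,"offset":[0,0,0],"spin":0}]'
python3 sock.py w12.png; python3 - <<'E'
import cv2
im=cv2.imread("pics/w12.png"); cv2.imwrite("pics/w12c.png",cv2.resize(im[160:300,185:325],None,fx=4,fy=4,interpolation=cv2.INTER_CUBIC))
E
```

```text
t: 10.45
position: [0.5092, -0.078, 0.1086]
eef_rot: [0.002, 0.173, 0.985, 0.017]
ft_force: [-1.2, 0.2, 4.0]
gripper_width: 0.0163
10.45 [ 0.50922747 -0.0779575   0.10855986] [ 0.009  0.032 -0.999] [0.001, 0.0, -0.001, 0.002, 0.001, -0.001, -0.001] 0.016313385815418437 [-1.2  0.2  4. ]
pin_tip [([0.5079, -0.0782, 0.0268], 0.86, [251.0, 198.0]), ([0.5209, -0.4446, 0.0004], 0.69, [5.0, 287.0])]
socket []
marked_lid []
carousel [([0.5899, -0.1643, 0.0025], 0.97, [199.0, 289.0])]
```

View pics/w12c.png

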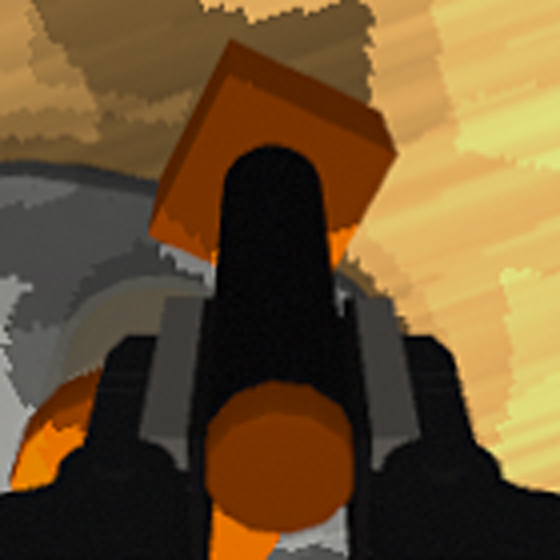

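```bash
python3 -m creep '[{"grip":1,"offset":[0,0,2],"spin":0},{"grip":1,"offset":[0,0,0.5],"spin":0},{"grip":1,"offset":[0,0,0.5],"spin":0}]'
python3 sock.py w13.png; python3 - <<'E'
from h import *
for q in ("socket","marked_lid","pin","pin_tip"):
  for c in ("scene","top"):
    snapshot(c); print(c,q,[(np.round(d["point"],4).tolist(),round(d["conf"],2)) for d in spotter.place_of(c,q)[:2]])
cv2.imwrite("pics/s13.png",cv2.resize(snapshot("scene")[110:230,150:310],None,fx=5,fy=5,interpolation=cv2.INTER_CUBIC))
E
```

```text
t: 11.0
position: [0.5104, -0.077, 0.1086]
eef_rot: [0.003, 0.173, 0.985, 0.018]
ft_force: [-0.3, 0.8, 3.7]
gripper_width: 0.0162
11.0 [ 0.51042299 -0.07695018  0.10857299] [ 0.012  0.034 -0.999] [0.001, -0.002, -0.004, -0.0, -0.004, -0.001, 0.001] 0.01624690656880947 [-0.3  0.8  3.7]
pin_tip [([0.508, -0.0756, 0.0259], 0.94, [252.0, 196.0])]
socket [([0.5093, -0.0747, 0.0498], 0.97, [255.0, 208.0]), ([0.415, -0.1955, 0.011], 0.23, [89.0, 142.0])]
marked_lid []
carousel [([0.5866, -0.1627, 0.0029], 0.81, [198.0, 285.0])]
scene socket [([0.5116, -0.0761, 0.0497], 0.68), ([0.7589, 0.2946, -0.0024], 0.41)]
top socket []
scene marked_lid [([0.5441, -0.1129, 0.0837], 0.67)]
top marked_lid [([0.5426, -0.1099, 0.0828], 0.56)]
scene pin [([0.5066, -0.0736, 0.028], 0.39)]
top pin [([0.5464, 0.4237, 0.0019], 0.59)]
scene pin_tip [([0.597, -0.1682, 0.0033], 0.73), ([0.5113, -0.0757, 0.0262], 0.65)]
top pin_tip []
```

View pics/s13.png

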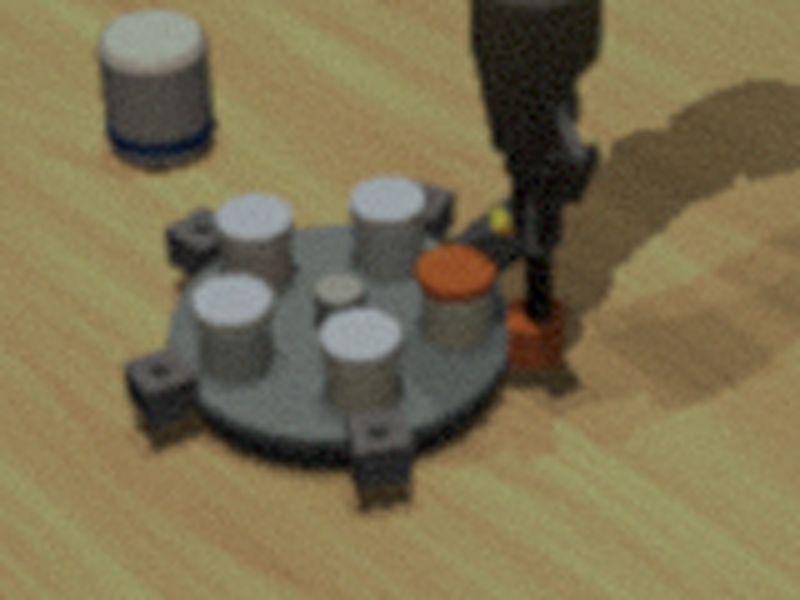

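The pin is home. TCP z dropped by exactly the stand-to-socket height difference (0.1086 against 0.0886), it stays there under about 4 N, and the scene view shows the shoulder on the orange block. Next I'll turn it along the arc, about 0.1 rad per row.

```bash
python3 -m creep '[{"grip":1,"offset":[4,-9,0.5],"spin":0},{"grip":1,"offset":[4.2,-11.4,0.5],"spin":0},{"grip":1,"offset":[3.1,-11.8,0.5],"spin":0}]'
cat > turn.py <<'E'
from h import *
C=np.array([.593,-.1655]); goal=np.pi+.167
p,r,s=pose(); d=p[:2]-C; d=d-np.array([.0012,0])
th=np.arctan2(d[1],d[0])%(2*np.pi)
print(s["t"],p.round(4),"tilt",r[:,2].round(3),"rad",np.linalg.norm(d).round(4),"angle",round(1.3-(goal-th),3),"F",np.round(s["ft_force"],1),"w",round(s["gripper_width"],4),"dq",np.abs(s["dq"]).max().round(3),"q7",s["joint_positions"][6].round(2))
t=th
for st in (.1,)*9:
    t2=min(t+st,goal)
    P=C+.122*np.array([np.cos(t2),np.sin(t2)]); P0=C+.122*np.array([np.cos(t),np.sin(t)]) if t!=th else C+d
    if t2>t: print(round(1.3-(goal-t2),2),np.round(1000*r.T@np.r_[P-P0,0],1))
    t=t2
E
python3 turn.py
```

```text
t: 12.4
position: [0.4938, -0.099, 0.1085]
eef_rot: [0.007, 0.171, 0.985, 0.02]
ft_force: [-1.1, 3.6, 13.0]
gripper_width: 0.0165
12.4 [ 0.4938 -0.099   0.1085] tilt [ 0.02   0.038 -0.999] rad 0.1204 angle 0.548 F [-1.1  3.6 13. ] w 0.0165 dq 0.243 q7 1.43
0.65 [  3.9 -11.6  -0.5]
0.75 [  1.1 -12.1  -0.5]
0.85 [ -0.1 -12.2  -0.5]
0.95 [ -1.3 -12.1  -0.5]
1.05 [ -2.5 -11.9  -0.5]
1.15 [ -3.7 -11.6  -0.5]
1.25 [ -4.8 -11.2  -0.4]
1.3 [-3.  -5.6 -0.2]
```

```bash
python3 -m creep '[{"grip":1,"offset":[3.5,-11.6,-0.8],"spin":0},{"grip":1,"offset":[1.1,-12.1,-0.5],"spin":0},{"grip":1,"offset":[0,-12.2,-0.5],"spin":0}]'
python3 turn.py
```

```text
t: 12.7
position: [0.4775, -0.1306, 0.1087]
eef_rot: [0.008, 0.169, 0.985, 0.021]
ft_force: [0.6, 1.6, 2.1]
gripper_width: 0.0161
12.7 [ 0.4775 -0.1306  0.1087] tilt [ 0.022  0.039 -0.999] rad 0.1218 angle 0.842 F [0.6 1.6 2.1] w 0.0161 dq 0.283 q7 1.5
0.94 [ -1.  -12.1  -0.5]
1.04 [ -2.4 -11.9  -0.5]
1.14 [ -3.6 -11.6  -0.5]
1.24 [ -4.7 -11.2  -0.5]
1.3 [-3.2 -6.3 -0.3]
```

```bash
python3 -m creep '[{"grip":1,"offset":[-1,-12.1,-0.4],"spin":0},{"grip":1,"offset":[-2.4,-11.9,-0.4],"spin":0},{"grip":1,"offset":[-3.4,-10.5,-0.4],"spin":0},{"grip":1,"offset":[-2,-5,-0.2],"spin":0}]'
python3 turn.py
python3 - <<'E'
from h import *
pr=pose(); im=snapshot("wrist"); cv2.imwrite("pics/w14.png",im)
for c in ("wrist","scene","top"):
  if c!="wrist": cv2.imwrite(f"pics/{c}14.png",cv2.resize(snapshot(c)[110:270,150:370],None,fx=3.5,fy=3.5,interpolation=cv2.INTER_CUBIC))
  for q in ("socket","marked_lid","pin_tip","carousel","arrow"):
    print(c,q,[(np.round(d["point"],4).tolist(),round(d["conf"],2)) for d in spotter.place_of(c,q)[:2]])
E
python3 turn.py | head -1
```

```text
t: 13.1
position: [0.4721, -0.1754, 0.1086]
eef_rot: [0.008, 0.17, 0.985, 0.021]
ft_force: [0.6, 1.8, 4.1]
gripper_width: 0.0165
13.1 [ 0.4721 -0.1754  0.1086] tilt [ 0.022  0.039 -0.999] rad 0.1225 angle 1.214 F [0.6 1.8 4.1] w 0.0165 dq 0.118 q7 1.58
1.3 [-5.2 -9.1 -0.4]
wrist socket [([0.4688, -0.1703, 0.051], 0.68)]
wrist marked_lid [([0.5215, -0.1705, 0.0829], 0.97)]
wrist pin_tip [([0.4717, -0.1739, 0.0279], 0.84)]
wrist carousel []
wrist arrow [([0.4132, -0.1973, 0.0124], 0.69)]
scene socket [([0.4709, -0.1688, 0.0502], 0.86)]
scene marked_lid [([0.5189, -0.1647, 0.0822], 0.93)]
scene pin_tip [([0.5161, 0.2917, 0.0006], 0.71), ([0.4753, -0.1709, 0.0293], 0.66)]
scene carousel [([0.594, -0.1681, -0.0004], 0.73)]
scene arrow [([0.413, -0.1957, 0.0106], 0.55)]
top socket [([0.4674, -0.166, 0.0507], 0.94)]
top marked_lid [([0.5177, -0.1655, 0.0829], 0.74)]
top pin_tip []
top carousel [([0.5912, -0.1654, 0.0008], 0.68)]
top arrow [([0.414, -0.1976, 0.011], 0.82)]
14.0 [ 0.472  -0.1732  0.1086] tilt [ 0.022  0.04  -0.999] rad 0.1224 angle 1.196 F [-1.2  1.8  5.1] w 0.0165 dq 0.002 q7 1.58
```

View pics/w14.png

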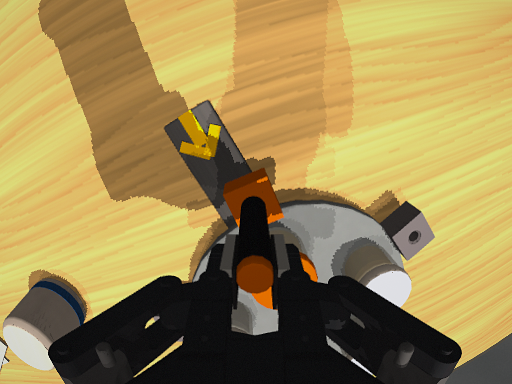

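View pics/top14.png

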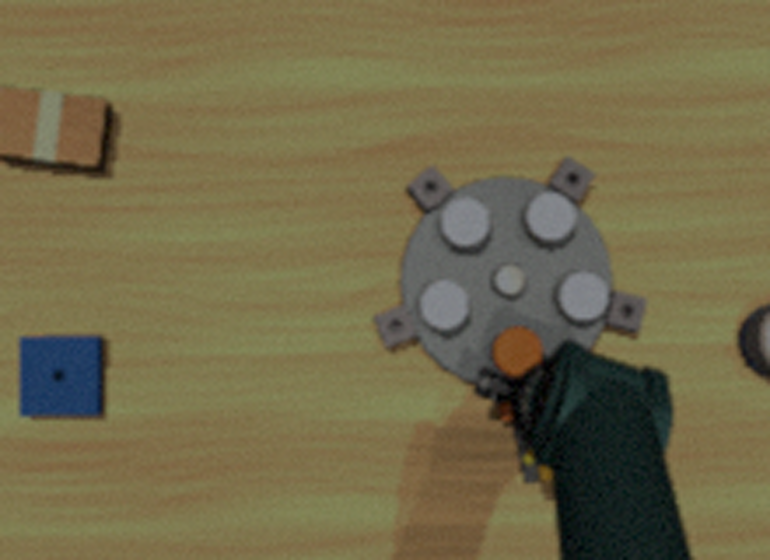

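View pics/scene14.png

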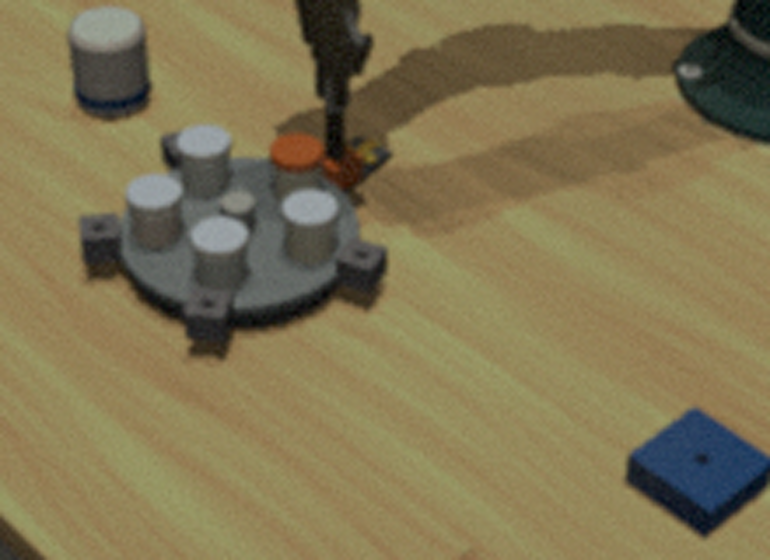

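The pictures show the pin upright in the orange block, the orange jar just short of the tongue, and the other parts unmoved. I'll measure the turntable angle from the four grey blocks in the top view: holes at crop (431,186), (573,178), (627,312) and (396,325).

```bash
cat > ang.py <<'E'
from h import *
from scipy.optimize import least_squares
import json,sys
pts=np.array(json.loads(sys.argv[1]),float); s=3.5
P=np.array([at_z("top",(150+x/s-.36,110+y/s-.36),.05)[:2] for x,y in pts])
C0=np.array([.593,-.166])
def res(v):
    k=v[:2]; d=P-k; a=np.arctan2(d[:,1],d[:,0]); e=(a-v[2]+np.pi/5)%(2*np.pi/5)-np.pi/5
    return np.r_[np.linalg.norm(d,axis=1)-.122, .122*e]
b=min((least_squares(res,[*C0,t]) for t in np.pi+np.array([-.2,0,.2])),key=lambda r:r.cost)
print("axis",b.x[:2],"socket ang",b.x[2],"rms mm",1000*np.sqrt(np.mean(b.fun**2)))
for A in ([.4155,-.1962],[.414,-.1976],[.413,-.1957],[.4135,-.196]):
    d=np.array(A)-b.x[:2]; ga=np.arctan2(d[1],d[0])%(2*np.pi); print("arrow",ga,"dist",np.linalg.norm(d),"turntable",1.3-(ga-b.x[2]))
E
python3 ang.py '[[431,186],[573,178],[627,312],[396,325]]'
python3 - <<'E'
from h import *
im=cv2.imread("pics/top0.png")
cv2.imwrite("pics/top0c.png",cv2.resize(im[140:260,230:350],None,fx=5,fy=5,interpolation=cv2.INTER_CUBIC))
E
```

```text
axis [ 0.5893379  -0.16595272] socket ang 3.1759921301817324 rms mm 0.5506999535632363
arrow 3.3138649946517917 dist 0.1764497511763797 turntable 1.1621271355299407
arrow 3.3201631667469593 dist 0.17817107168529112 turntable 1.1558289634347731
arrow 3.3087139587214374 dist 0.1788294073359585 turntable 1.167278171460295
arrow 3.3108385165948793 dist 0.17838667941471165 turntable 1.1651536135868532
```

View pics/top0c.png

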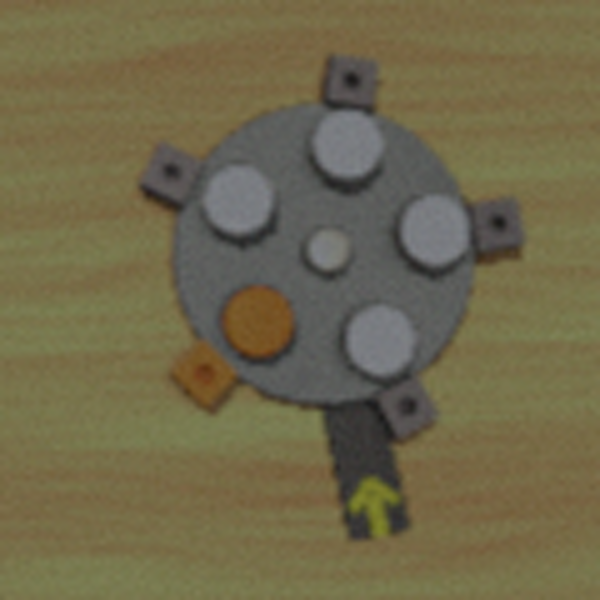

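```bash
python3 - <<'E'
from h import *
f=lambda x,y,z: at_z("top",(230+x/5-.4,140+y/5-.4),z)[:2]
k=np.mean([f(x,y,.05) for x,y in ((352,80),(171,172),(205,373),(408,406),(499,222))],0); print("axis",k)
for x,y,z in ((376,505,.011),(380,534,.01)):
    A=f(x,y,z); d=A-k; print(A,np.linalg.norm(d),np.arctan2(d[1],d[0])%(2*np.pi))
for x,y in ((205,373),):
    d=f(x,y,.05)-k; print("socket0",np.arctan2(d[1],d[0]),np.linalg.norm(d))
E
python3 turn.py
```

```text
axis [ 0.58971078 -0.16592201]
[ 0.40962568 -0.19957572] 0.18320266959745807 3.326338419180499
[ 0.38896478 -0.20186667] 0.20393865716948548 3.3187705224614104
socket0 2.3330193147680056 0.12162136665024911
14.0 [ 0.472  -0.1732  0.1086] tilt [ 0.022  0.04  -0.999] rad 0.1224 angle 1.196 F [-1.2  1.8  5.1] w 0.0165 dq 0.002 q7 1.58
1.3 [ -5.7 -10.8  -0.5]
1.3 [-0.3 -0.5 -0. ]
```

The turntable is at about 1.158, so about 17 mm of arc remains.

```bash
python3 -m creep '[{"grip":1,"offset":[-2.6,-7,-0.3],"spin":0},{"grip":1,"offset":[-3,-7,-0.3],"spin":0},{"grip":1,"offset":[-1.8,-4,-0.2],"spin":0}]'
python3 turn.py|head -1
python3 - <<'E'
from h import *
for i in range(4): snapshot("wrist")
pr=pose(); cv2.imwrite("pics/w15.png",snapshot("wrist"))
cv2.imwrite("pics/top15.png",cv2.resize(snapshot("top")[110:270,150:370],None,fx=3.5,fy=3.5,interpolation=cv2.INTER_CUBIC))
for c in ("wrist","top","scene"):
  if c=="scene": snapshot(c)
  for q in ("socket","marked_lid","pin_tip"):
    print(c,q,[(np.round(d["point"],4).tolist(),round(d["conf"],2)) for d in spotter.place_of(c,q)[:2]])
E
python3 turn.py | head -1
```

```text
t: 14.3
position: [0.4739, -0.1904, 0.1086]
eef_rot: [0.007, 0.167, 0.986, 0.023]
ft_force: [0.2, 3.2, 3.6]
gripper_width: 0.0166
14.3 [ 0.4739 -0.1904  0.1086] tilt [ 0.022  0.043 -0.999] rad 0.1229 angle 1.337 F [0.2 3.2 3.6] w 0.0166 dq 0.083 q7 1.61
wrist socket [([0.4716, -0.189, 0.0499], 0.71)]
wrist marked_lid []
wrist pin_tip []
top socket [([0.4713, -0.1841, 0.0538], 0.56)]
top marked_lid [([0.5218, -0.1778, 0.0834], 0.7)]
top pin_tip [([0.7563, 0.294, -0.0023], 0.52), ([0.519, -0.1806, 0.0832], 0.49)]
scene socket [([0.4744, -0.1871, 0.0517], 0.74)]
scene marked_lid [([0.5187, -0.1785, 0.0838], 0.89), ([0.7591, 0.2952, -0.0022], 0.24)]
scene pin_tip [([0.4738, -0.186, 0.0309], 0.62)]
15.1 [ 0.4737 -0.1902  0.1087] tilt [ 0.022  0.043 -0.999] rad 0.123 angle 1.335 F [-0.3  1.5  3.6] w 0.0166 dq 0.003 q7 1.61
```

View pics/top15.png

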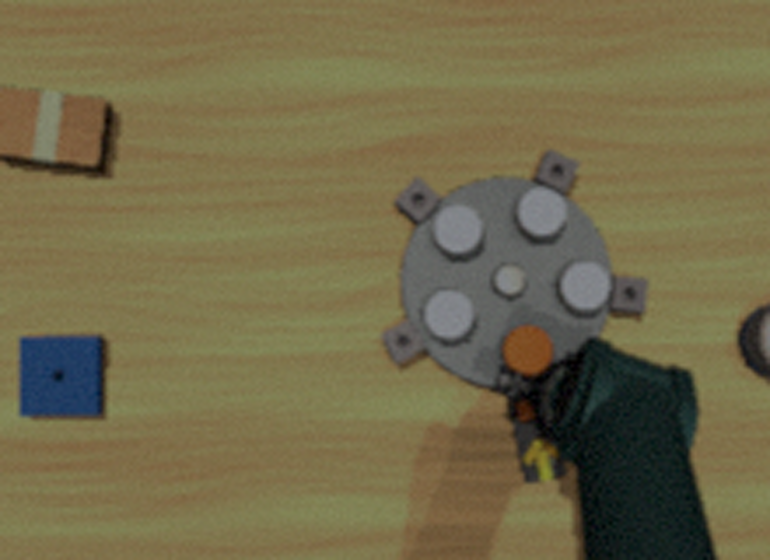

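View pics/w15.png

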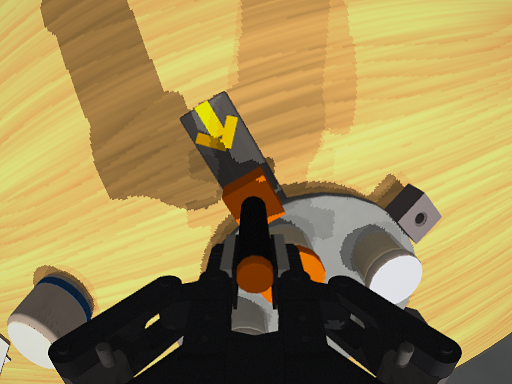

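Block, lid and arrow now look in line. The grey holes are at crop (418,198), (557,170), (630,294) and (403,341).

```bash
python3 ang.py '[[418,198],[557,170],[630,294],[403,341]]'; python3 - <<'E'
from h import *
# absolute cross-check: lid line in same top image, and arrow
f=lambda x,y,z: at_z("top",(150+x/3.5-.36,110+y/3.5-.36),z)[:2]
k=np.array([.5895,-.166]); d=f(528,350,.084)-k; print("lid",np.arctan2(d[1],d[0])%(2*np.pi),np.linalg.norm(d))
E
```

```text
axis [ 0.58943336 -0.16562511] socket ang 3.321921999832676 rms mm 0.40245247592042893
arrow 3.3155999637283617 dist 0.17660022259377334 turntable 1.3063220361043142
arrow 3.3218760306606803 dist 0.1783234656422647 turntable 1.3000459691719957
arrow 3.310430175574909 dist 0.1789782962996298 turntable 1.311491824257767
arrow 3.312557210489588 dist 0.17853622074165543 turntable 1.309364789343088
lid 3.3131621708504917 0.07252302287422778
```

The turntable is at about 1.30, the arm is still and the pin is seated and gripped. Handing in.

```bash
python3 turn.py|head -1; python3 -c "
from rig import manip; print(manip.job_done())"
```

```text
15.1 [ 0.4737 -0.1902  0.1087] tilt [ 0.022  0.043 -0.999] rad 0.123 angle 1.335 F [-0.3  1.5  3.6] w 0.0166 dq 0.003 q7 1.61
the job is handed in; nothing more can be done
None
```

I took the pin out of its stand and pushed it fully home in the orange socket before turning anything. I then used it to turn the carousel until the orange-lidded jar lined up with the yellow arrow, and handed the job in at 15.1 s with the pin still held. No verdict was reported.

**Seating:** the tool stopped exactly 20 mm higher in the socket than in the stand, which matches the shoulder sitting on the block. It stayed at that height when pushed.

**Turntable angle:** the four grey blocks in the top view gave about 1.30 to 1.31 rad. The tool position alone gave 1.335 rad. The gap probably comes from play in the socket, an axis estimate 3 to 4 mm different, and about 0.05 rad of tool tilt built up during the moves. Both values are inside 1.18 to 1.42 rad.

**Final state:** the fingers were closed on the pin at 16.6 mm, and the arm was still. The wrist force was about 4 N, and I saw no sign of the gripper touching the jars or turntable. I did not measure the bystanders' positions again; those visible in the last pictures looked unmoved, but the bearing was outside them.

**Checks that failed:** the trained networks did not find the pin tip or the lid in the last wrist picture, and the pin tip was wrong in the top view. The scene view put the pin tip within about 1 mm of the socket's centre horizontally, and about 21 mm below its mouth.

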